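Release a push-fit dispenser spout with the fork key

ROBOT

A 6-joint arm with a two-finger parallel gripper is mounted at the origin on a cart in front of the work surface, level with it; the furniture and walls round the work are solid. World frame = base frame: x ahead of the robot, y to its left, z up, the work surface at z = 0. Lengths are in mm, angles in rad, forces in N, time in s.
With the tool pointing down it reaches from about 350 to 875 mm from the base axis. Payload 4.2 kg.
Tool frame: the origin (TCP) lies midway between the tips of the shut fingers; the grasp point (between the pads) lies 19 mm behind it; z points along the fingers, y is the line along which they close (so a half turn about z gives the same grasp; the last joint's range is limited). The gripper opens to 85 mm and grips with 20 to 120 N. Pads are 22 mm wide; open, the fingers measure 114 mm over their backs; the gripper's body (76 mm by 85 mm) begins 54 mm behind the grasp point. The pads swing forward as they close: fully open they stand 13 mm farther back than shut.
Start: joints at [1.398, 0.385, 0.008, 0, -1.194, -0.259], TCP at [261.533, 567.626, 231.312] pointing down, gripper open.
Joint ranges: [-3.14, 3.14], [-1.21, 2.06], [-1.07, 1.41], [-3.16, 2.05], [-2.99, -0.16], [-3.1, 3.1]. Speed limits (rad/s): [2.79, 2.79, 3.14, 3.14, 3.14, 3.14].

INTERFACE

Orientations are given as a unit quaternion [x, y, z, w].
In Python, from bench import arm gives the robot as it stands. The module is installed in compiled form; this text tells all that it offers.
- The arm moves only by the shell command python3 -m handwheel 'ROWS' [OPENING]. ROWS is JSON, a list of rows, each an object of numbers: "x", "y", "z": the shift along the world's x, y, z each as a share of 20 cm, from -1 to 1; "ax", "ay", "az": the turn, a rotation vector about the world's x, y, z each as a share of 90 degrees, from -1 to 1. In form: [{"x": .., "y": .., "z": .., "ax": .., "ay": .., "az": ..}, ...]. A call has exactly 8 rows; each row shifts and turns the commanded pose from where the row before left it; what a row does not reach is not made up. A row lasts 1/10 s, in which the tool goes at most 50 mm and 8.59 degrees, less where a joint would pass 70% of its speed; a pose out of reach is approached as far as the arm can. A call with a number of a shift or a turn outside -1 to 1 is refused whole. A call with a gripper value outside its range is refused whole. OPENING is the opening, from -1 (shut) to 1 (fully open), set as the call begins (- or left out, the last holds). The fingers move at their own pace and stop on an object; the grip force is fixed at half the most. Time passes only in rows, so rows that do not move let the fingers close, or fill a call up. It gives the time, the measured TCP pose, the force, the opening and the grip force at its end, in the units of the state.
- arm.read_state(): the state, without advancing time (a new reading comes with each control period).
- arm.get_image(name): name is "scene" or "top" or "wrist"; returns the picture (480x640x3 uint8, red, green, blue); there is no depth.
- arm.camera_params(name): a dict with "K" (3x3 intrinsics, pixels), "position" and "orientation" of the camera in the world. Camera axes: x right, y down, z forward; pixel columns grow to the right and rows downward; lengths in mm; the calibration is good to about 2 mm. A picture is of the moment at which its call begins: read the wrist's pose just before it. camera_params takes no time and is no camera call; for the wrist camera it gives the pose at the moment of the call.
- arm.job_done(): hands the job in; it is judged then, once.
The state is a dict: "clock": time; "joints": joint angles; "joint_vel": joint speeds; "joint_efforts": joint torques, N m; "position": TCP position; "ee_rot": TCP orientation; "contact_force": force on the tool from outside, world axes, zero at the start; "wrist_torque": the same for the moment, N m; "gripper_width": finger opening in mm; "grasp_force": force on a finger pad.
Only numpy, scipy, OpenCV 4.12 (cv2) and the standard library are available. Lean on these libraries where they do the work, as an engineer would, in place of code of your own. Each camera call takes 0.05 s, during which the arm holds its last target. There are 200 camera calls.

TASK

The drinking-chocolate tap's steel spout has to come off for its nightly soak. It sits in a push-fit fitting under a bridge plate: slide the black forked release key in under the bridge, its tines either side of the tube, and push it home firmly but without forcing it, until the collet ring is held right down; then draw the spout straight up out of the fitting without wrenching it and stand it, foot down, in the steel soaking beaker, setting it down rather than dropping it. Leave the key wedged in so that a fresh spout can go straight in, and leave the other things on the counter alone.

Things in the scene. Friction and masses are not known exactly. Their poses are not given: they have to be found in the camera images.
- dispenser: Drinking-chocolate tap fixed to the counter: steel housing 130x116x60 mm. Origin at counter height on the vertical axis of the fitting; -x is its front (drip tray 12 mm high, reaching 146 mm), z up. On this axis a grey fitting 35 mm across rises to 97 mm, then the white collet ring, 34 mm across, its flat top at 110 mm when at rest.
- bridge_mid (a point): Point on the fitting's axis 116 mm above the counter, axes as the tap's. Round it a steel bridge plate, 40 mm along y, 86 mm along x, 5 mm thick, with a 22 mm square hole for the tube, on two studs at x = +-34 mm (tops at 136 mm). The key goes under it along y, from either side. Its underside is 0 to 6 mm above this point, different on every tap and not measured: feel for it.
- ring_rest (a point): Centre of the collet ring's flat top when nothing presses it, 110 mm above the counter; a fixed point, it does not follow the ring. The ring can be pressed 4 mm down to a hard stop, spring 3 N at rest to 6 N fully down. It draws four teeth out of a groove in the tube: only within the last 0.8 mm of its travel is the tube free, otherwise it locks after 2 mm of lift.
- spout: Steel spout upright in the fitting: 15 mm tube, 107 mm tall, 0.13 kg. Origin at the centre of its foot (64 mm above the counter while seated), z up along the tube, nozzle to its own -x (11 mm thick, reaches 56 mm, 74 to 97 mm above the foot). The foot must rise 65 mm to clear the bridge. When free, the pull is about 4 N of seal friction plus the weight.
- spout_head (a point): Middle of the spout's round grip head (24 mm across, 33 mm tall), 88.5 mm above the foot, axes as the spout's. Grip it with the fingers closing along its y, across the nozzle.
- release_key: Black plastic forked key, 0.09 kg, standing flat on the counter at first. Origin at its underside below the middle of the handle; +x to the tine tips, z up. Base block x = -26 to 36 mm, 38 mm wide, 18 mm thick. Upright handle at x = 0: 30 mm along x, 14 mm along y, z = 18 to 78 mm (cap 17 mm wide over the top 5 mm).
- key_grip (a point): Middle of the key's handle, 52 mm above its underside, axes as the key's. Grip across y. Once wedged under the bridge the key stays by itself; sliding it in takes 3 to 8 N, rising steeply when the ring is hard down, somewhere between 90 and 50 mm from the fitting's axis to this point, depending on the bridge's height. About 10 N of push is firm; over 13 N may crush the collet.
- key_tip (a point): Between the tips of the two tines, on their flat top, 108 mm ahead of the handle and 18 mm above the key's underside; axes as the key's. Slot between the tines 19 mm wide (24 at the tips), 72 mm deep, 38 mm over both. Their top is flat; the underside slopes, so a tine is 3 mm thick at the tip and 18 mm at the root (0.2 mm per mm): the flat top runs against the bridge, the slope presses the ring.
- beaker: Steel soaking beaker, loose, 66 mm across the rim, narrower at its foot, 65 mm high, open at the top, inner floor about 4 mm up. Origin at the centre of its underside, z up. 0.35 kg.
- sample_dish: Small white tasting dish, 67 mm across, 15 mm high; bystander. Origin at the centre of its underside.
- pick_cup: Glass with wooden picks, 47 mm across, 96 mm high; bystander. Origin at the centre of its underside.
- spread_jar: Glass jar with black lid, 62 mm across, 78 mm high; bystander. Origin at the centre of its underside.
- drum: Round paper box, 73 mm across, 44 mm high, behind the tap; bystander. Origin at the centre of its underside.
- bottle: Water bottle, 65 mm across, 207 mm high, at the back right; bystander. Origin at the centre of its underside.
- canister: White card canister, 83 mm across, 98 mm high, on the left; bystander. Origin at the centre of its underside.

How it is judged (in metres and radians):
On the way, in this order (a step that is already met when the one before it is completed fails the run):
1. the key is wedged between bridge and ring, the spout still in the fitting (contact force between release_key and dispenser above 7 N and horizontal distance between key_grip and dispenser below 0.095 m and contact force between the fingers and dispenser below 0.5 N and z of spout in the frame of dispenser below 0.07 m), for 0.3 s.
2. the spout is drawn up out of the fitting, clear of the bridge, with the key still wedged in (contact force between release_key and dispenser above 7 N and horizontal distance between key_grip and dispenser below 0.095 m and z of spout in the frame of dispenser above 0.126 m), for 0.1 s.
At the end, for the whole second after the job is handed in: The spout rests foot down in the upright beaker (foot within 28 mm of its axis and 22 mm of its underside, leaning under 40 degrees); the key is still wedged under the bridge (handle within 95 mm of the fitting's axis, at least 7 N of contact with the tap in all) (horizontal distance between spout and beaker below 0.028 m and z of spout in the frame of beaker below 0.022 m and angle between spout's own z axis and vertical below 0.7 rad and linear speed of spout below 0.02 m/s and angle between beaker's own z axis and vertical below 0.1 rad and height (world z) of beaker below 0.01 m and contact force between release_key and dispenser above 7 N and horizontal distance between key_grip and dispenser below 0.095 m); the robot touches nothing.
It fails at once if the key is rammed, crushing the collet: more than 38 N between key and tap in all (bridge and ring together) (contact force between release_key and dispenser above 38 N).
It fails at once if the spout is wrenched: more than 40 N between spout and tap (about 25 N of pull; the seal's grip counts in it) (contact force between spout and dispenser above 40 N).
It fails at once if the spout is dropped: it falls freely at over 0.5 m/s (linear speed of spout above 0.5 m/s and contact force between the fingers and spout below 0.1 N).
It fails at once if the beaker is tipped over (angle between beaker's own z axis and vertical above 0.5 rad).
It fails at once if a bystander is pushed more than 40 mm (distance of any of sample_dish, pick_cup, spread_jar, drum, bottle, canister from where it was at the start of the episode above 0.04 m).
It also fails if it takes over 69 s, if anything falls off the work surface, if the arm or the gripper's body presses on something with over 40 N, if the wrist force passes 120 N, or if a joint passes its speed limit or range.

## Working session

There is one attempt and no reset: what is moved stays moved. The work goes in short steps, Python scripts to look and compute and a shell command to move; the robot and the scene stay as the last step left them, time stands still between calls to the robot, and variables do not carry over. Pictures are saved under pics/ and viewed, at most 10 in all, crops included, and the job is handed in when it is done.

```bash
mkdir -p pics; ls
cat > h.py <<'E'
import numpy as np, cv2
from bench import arm
from scipy.spatial.transform import Rotation as R
def cam(n):
    p=arm.camera_params(n); return np.array(p["K"]),np.array(p["position"],float),R.from_quat(p["orientation"]).as_matrix()
def snap(n,f):
    c=cam(n); im=np.array(arm.get_image(n)); cv2.imwrite(f"pics/{f}.png",im[:,:,::-1]); return im,c
def ray(c,u,v,z):
    K,p,M=c; d=M@np.linalg.solve(K,[u,v,1.]); return p+d*(z-p[2])/d[2]
def proj(c,P):
    K,p,M=c; q=K@(M.T@(np.array(P,float)-p)); return q[:2]/q[2]
E
python3 - <<'E'
from h import *
for n in ["scene","top"]:
    im,c=snap(n,n+"0"); print(n,c[1].round(1),c[2].round(3).tolist(),c[0].round(1).tolist())
s=arm.read_state(); print(s)
E
```

```text
pics
scene [ -94.4 -497.2  914.8] [[0.708, -0.489, 0.51], [-0.706, -0.469, 0.531], [-0.021, -0.736, -0.677]] [[592.6, 0.0, 322.7], [0.0, 592.6, 240.8], [0.0, 0.0, 1.0]]
top [ 299.4  106.8 1400.2] [[-0.005, -0.983, 0.181], [-1.0, 0.006, 0.005], [-0.006, -0.181, -0.983]] [[519.1, 0.0, 318.5], [0.0, 519.1, 233.5], [0.0, 0.0, 1.0]]
{'clock': 0.1, 'joints': array([ 1.39756969e+00,  3.85505993e-01,  6.74647926e-03, -4.35020951e-04,
       -1.19399398e+00, -2.58592530e-01]), 'joint_vel': array([-5.15387877e-04, -2.27446619e-03,  3.35891013e-03,  2.19197316e-03,
        3.44120450e-05,  1.38432773e-04]), 'joint_efforts': array([-2.78040498e-04, -3.93318450e+01,  1.88930011e+01,  4.19798255e+00,
       -2.58739856e-03,  8.73640232e-06]), 'position': array([261.34693734, 567.15645299, 230.30880259]), 'ee_rot': array([ 9.76764253e-01, -2.14314243e-01, -1.60232609e-04,  9.86317352e-04]), 'contact_force': array([ 0.59322056, -0.41479229,  0.88442135]), 'wrist_torque': array([-0.02857997, -0.00647822, -0.02546289]), 'grasp_force': 0.0, 'gripper_width': 85.23534345603366}
```

View pics/scene0.png

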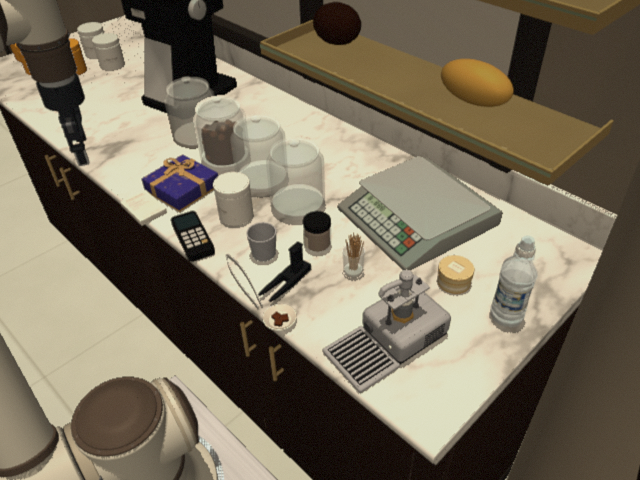

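View pics/top0.png

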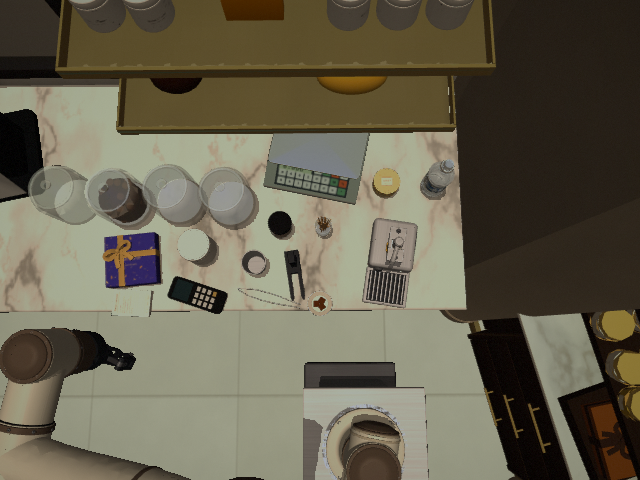

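The scene shows the tap at (405,320), the key at (288,275), the beaker at (262,242), the dish at (278,318), the jar at (317,232) and the picks at (354,255). In the top view they are at: tap (395,250), key handle (291,257), tines to about (297,300), beaker (256,263).

Run:
```python
from h import *
im=cv2.imread("pics/top0.png"); c=cam("top")
cv2.imwrite("pics/topc.png",cv2.resize(im[190:320,230:430],None,fx=4,fy=4,interpolation=cv2.INTER_CUBIC))
for n,u,v,z in [("handle",291,257,78),("tips",297,299,18),("beaker",256,262,65),("head",396,243,168),("trayfrontL",363,303,12),("trayfrontR",404,306,12),("jar",280,223,78),("pick",323,226,96),("dish",320,303,15),("can",196,247,98)]: print(n,ray(c,u,v,z).round(0))
g=cv2.cvtColor(im,cv2.COLOR_BGR2GRAY)
m=np.zeros_like(g); m[240:306,280:308]=(g[240:306,280:308]<70)*255
ct=max(cv2.findContours(m,0,2)[0],key=cv2.contourArea); print(cv2.minAreaRect(ct),cv2.boundingRect(ct))
```

```text
handle [482. 185.  78.]
tips [378. 172.  18.]
beaker [471. 276.  65.]
head [502. -73. 168.]
trayfrontL [367.  -3.  12.]
trayfrontR [ 358. -111.   12.]
jar [571. 214.  78.]
pick [559. 102.  96.]
dish [367. 111.  15.]
can [506. 425.  98.]
((294.5780029296875, 274.7572326660156), (49.41858673095703, 14.597491264343262), 81.25383758544922) (284, 250, 21, 51)
```

View pics/topc.png

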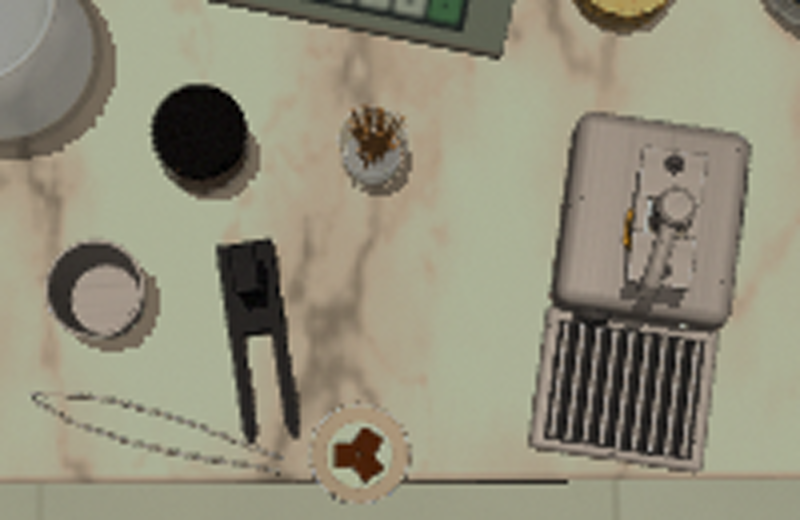

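The crop shows the key lying with its handle at about (255,275) and tips at (271,437), pointing at the robot. The nozzle points from (675,205) to (650,280), and the tap is yawed by about -5°. I'm moving over the key now for a near view.

```bash
r='{"x":0.066,"y":-0.118,"z":0.008,"az":-0.095}'; python3 -m handwheel '[{"x":0.066,"y":-0.118,"z":0.008,"az":-0.095},{"x":0.066,"y":-0.118,"z":0.008,"az":-0.095},{"x":0.066,"y":-0.118,"z":0.008,"az":-0.095},{"x":0.066,"y":-0.118,"z":0.008,"az":-0.095},{"x":0.066,"y":-0.118,"z":0.008,"az":-0.095},{"x":0.066,"y":-0.118,"z":0.008,"az":-0.095},{"x":0.066,"y":-0.118,"z":0.008,"az":-0.095},{"x":0.066,"y":-0.118,"z":0.008,"az":-0.095}]' 0
python3 -m handwheel '[{"x":0.066,"y":-0.118,"z":0.008,"az":-0.095},{"x":0.066,"y":-0.118,"z":0.008,"az":-0.095},{"x":0.066,"y":-0.118,"z":0.008,"az":-0.095},{"x":0.066,"y":-0.118,"z":0.008,"az":-0.095},{"x":0.066,"y":-0.118,"z":0.008,"az":-0.095},{"x":0.066,"y":-0.118,"z":0.008,"az":-0.095},{"x":0.066,"y":-0.118,"z":0.008,"az":-0.095},{"x":0.066,"y":-0.118,"z":0.008,"az":-0.095}]'
python3 -m handwheel '[{"az":-0.06},{"az":-0.06},{},{},{},{},{},{}]'
python3 - <<'E'
from h import *
im,c=snap("wrist","w1"); print(c[1].round(1),c[2].round(3).tolist(),c[0].tolist()); s=arm.read_state(); print(s["clock"],s["position"],s["joints"],R.from_quat(s["ee_rot"]).as_matrix().round(3))
E
```

```text
[332.2 534.4 373. ] [[-0.418, -0.866, -0.275], [-0.909, 0.398, 0.126], [0.001, 0.303, -0.953]] [[409.76436534610195, 0.0, 320.87895213226665], [0.0, 409.76436534610195, 238.54852592748037], [0.0, 0.0, 1.0]]
0.15 [261.37479237 567.26228882 230.5122539 ] [ 1.39760926e+00  3.85350306e-01  6.98082020e-03 -3.15506283e-04
 -1.19399317e+00 -2.58598380e-01] [[ 0.908 -0.419 -0.001]
 [-0.419 -0.908 -0.001]
 [ 0.     0.002 -1.   ]]invalid input at $[0]: expected keys x, y, z, ax, ay, az
invalid input at $[0]: expected keys x, y, z, ax, ay, az
invalid input at $[0]: expected keys x, y, z, ax, ay, az
```

View pics/w1.png

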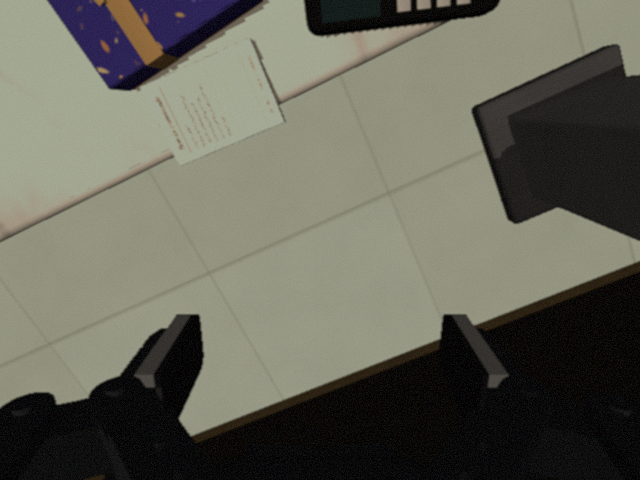

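Nothing moved, because every row needs all six keys. The picture shows only the floor edge and the open fingers at the bottom. I'll resend with full rows.

```bash
python3 -m handwheel '[{"x":0.066,"y":-0.118,"z":0.008,"ax":0,"ay":0,"az":-0.095},{"x":0.066,"y":-0.118,"z":0.008,"ax":0,"ay":0,"az":-0.095},{"x":0.066,"y":-0.118,"z":0.008,"ax":0,"ay":0,"az":-0.095},{"x":0.066,"y":-0.118,"z":0.008,"ax":0,"ay":0,"az":-0.095},{"x":0.066,"y":-0.118,"z":0.008,"ax":0,"ay":0,"az":-0.095},{"x":0.066,"y":-0.118,"z":0.008,"ax":0,"ay":0,"az":-0.095},{"x":0.066,"y":-0.118,"z":0.008,"ax":0,"ay":0,"az":-0.095},{"x":0.066,"y":-0.118,"z":0.008,"ax":0,"ay":0,"az":-0.095}]' 0
python3 -m handwheel '[{"x":0.066,"y":-0.118,"z":0.008,"ax":0,"ay":0,"az":-0.095},{"x":0.066,"y":-0.118,"z":0.008,"ax":0,"ay":0,"az":-0.095},{"x":0.066,"y":-0.118,"z":0.008,"ax":0,"ay":0,"az":-0.095},{"x":0.066,"y":-0.118,"z":0.008,"ax":0,"ay":0,"az":-0.095},{"x":0.066,"y":-0.118,"z":0.008,"ax":0,"ay":0,"az":-0.095},{"x":0.066,"y":-0.118,"z":0.008,"ax":0,"ay":0,"az":-0.095},{"x":0.066,"y":-0.118,"z":0.008,"ax":0,"ay":0,"az":-0.095},{"x":0.066,"y":-0.118,"z":0.008,"ax":0,"ay":0,"az":-0.095}]'
python3 -m handwheel '[{"x":0,"y":0,"z":0,"ax":0,"ay":0,"az":-0.06},{"x":0,"y":0,"z":0,"ax":0,"ay":0,"az":-0.06},{"x":0,"y":0,"z":0,"ax":0,"ay":0,"az":0},{"x":0,"y":0,"z":0,"ax":0,"ay":0,"az":0},{"x":0,"y":0,"z":0,"ax":0,"ay":0,"az":0},{"x":0,"y":0,"z":0,"ax":0,"ay":0,"az":0},{"x":0,"y":0,"z":0,"ax":0,"ay":0,"az":0},{"x":0,"y":0,"z":0,"ax":0,"ay":0,"az":0}]'
python3 - <<'E'
from h import *
im,c=snap("wrist","w2"); print(c[1].round(1),c[2].round(3).tolist()); s=arm.read_state(); print(s["clock"],s["position"],s["joints"],R.from_quat(s["ee_rot"]).as_matrix().round(3).tolist(),s["gripper_width"])
E
```

```text
clock: 0.95
position: [367.4, 377.6, 243.9]
ee_rot: [-0.685, 0.728, -0.0, -0.0]
contact_force: [0.6, -0.3, 0.2]
gripper_width: 43.0
grasp_force: 0.0
clock: 1.75
position: [472.9, 188.9, 256.8]
ee_rot: [-0.157, 0.988, -0.0, -0.0]
contact_force: [0.6, 0.7, 0.0]
gripper_width: 42.7
grasp_force: 0.0
clock: 2.55
position: [472.7, 190.1, 256.9]
ee_rot: [-0.067, 0.998, -0.0, -0.0]
contact_force: [0.4, -0.2, -0.3]
gripper_width: 42.2
grasp_force: 0.0
[395.5 179.3 399.6] [[-0.135, 0.943, 0.303], [0.991, 0.128, 0.042], [0.0, 0.306, -0.952]]
2.6 [472.69944738 190.13157854 256.90929342] [ 7.01441825e-01  1.68464146e-01 -2.28027944e-01 -5.79564197e-06
 -1.17429137e+00 -2.13809703e+00] [[-0.991, -0.134, 0.0], [-0.134, 0.991, 0.0], [-0.0, 0.0, -1.0]] 42.77624092753541
```

View pics/w2.png

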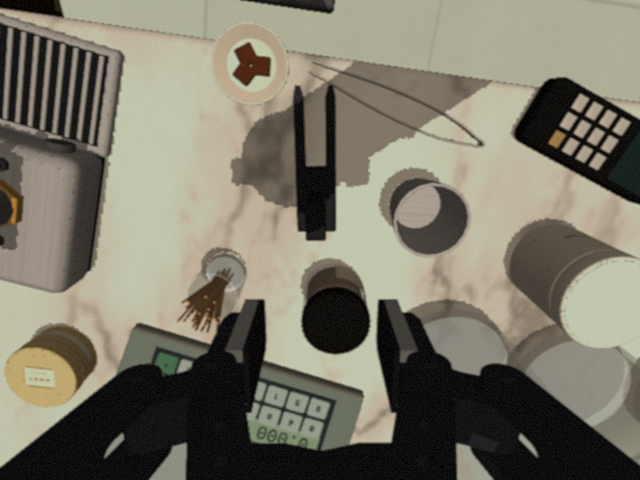

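The picture shows the key tines at (297,88) and (331,88), the cap's rear edge at about (315,240), the beaker rim centred near (430,218), and the jar at (336,320), clear of the key. I'll measure the key axis by mask now.

```bash
cat > keyfit.py <<'E'
from h import *
K=np.array([[409.764,0,320.879],[0,409.764,238.5485],[0,0,1.]])
E
python3 - <<'E'
from h import *
im=cv2.imread("pics/w2.png"); c=cam("wrist"); g=cv2.cvtColor(im,cv2.COLOR_BGR2GRAY)
roi=(slice(80,246),slice(288,345)); m=np.zeros_like(g); m[roi]=(g[roi]<48)*255
n,l,st,_=cv2.connectedComponentsWithStats(m); b=1+np.argmax(st[1:,4]); print(st[b])
ce=[];
for v in range(85,246,8):
    u=np.where(l[v]==b)[0]
    if len(u): 
        ce.append((v,u.min(),u.max())); 
        A,B=ray(c,u.min()-.5,v,18),ray(c,u.max()+.5,v,18); print(v,u.min(),u.max(),((A+B)/2)[:2].round(1),np.linalg.norm(A-B).round(1))
v0=st[b][1]; u=np.where(l[v0+1]==b)[0]; print("tip row",v0,u, ray(c,314,v0-.5,18).round(1))
v1=v0+st[b][3]; print("cap rear", ray(c,315.5,v1-.5,78).round(1))
# tap hexagon etc
E
python3 - <<'E'
import cv2
im=cv2.imread("pics/w2.png"); cv2.imwrite("pics/w2c.png",cv2.resize(im[75:275,280:480],None,fx=3,fy=3,interpolation=cv2.INTER_CUBIC))
E
```

```text
[ 294   85   41  155 3950]
85 330 331 [376.4 185.3] 1.7
93 295 333 [384.9 171.9] 34.2
101 294 334 [391.5 172.7] 36.2
109 294 334 [398.1 173.6] 36.4
117 294 334 [404.9 174.5] 36.6
125 294 334 [411.7 175.4] 36.8
133 295 334 [418.6 176.7] 36.1
141 295 334 [425.6 177.6] 36.3
149 296 334 [432.6 179. ] 35.6
157 296 334 [439.7 180. ] 35.9
165 296 334 [447.  180.9] 36.1
173 296 334 [454.3 181.9] 36.3
181 296 334 [461.7 182.9] 36.5
189 297 334 [469.2 184.3] 35.8
197 297 334 [476.8 185.3] 36.0
205 297 334 [484.5 186.3] 36.2
213 298 334 [492.2 187.8] 35.5
221 299 334 [500.  189.3] 34.7
229 299 334 [508.  190.4] 35.0
237 307 324 [516.2 190.5] 17.6
tip row 85 [329 330 331 332] [377.9 171.   18. ]
cap rear [499.4 189.   78. ]
```

View pics/w2c.png

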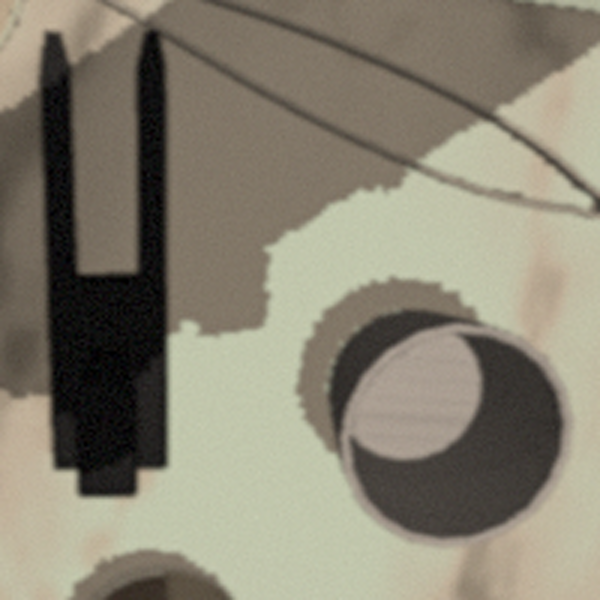

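The crop shows the key straight, with tips at crop (55,35) and (152,35), and the beaker rim centred at crop (456,437). The key origin is about (484.5,187) with +x at 188.5°. Next I descend and grip.

```bash
python3 -m handwheel '[{"x":0.059,"y":-0.016,"z":-0.14,"ax":0,"ay":0,"az":0.009},{"x":0,"y":0,"z":-0.16,"ax":0,"ay":0,"az":0},{"x":0,"y":0,"z":-0.16,"ax":0,"ay":0,"az":0},{"x":0,"y":0,"z":-0.16,"ax":0,"ay":0,"az":0},{"x":0,"y":0,"z":-0.16,"ax":0,"ay":0,"az":0},{"x":0,"y":0,"z":-0.16,"ax":0,"ay":0,"az":0},{"x":0,"y":0,"z":-0.12,"ax":0,"ay":0,"az":0},{"x":0,"y":0,"z":-0.06,"ax":0,"ay":0,"az":0}]'
python3 -m handwheel '[{"x":0,"y":0,"z":0,"ax":0,"ay":0,"az":0},{"x":0,"y":0,"z":0,"ax":0,"ay":0,"az":0},{"x":0,"y":0,"z":0,"ax":0,"ay":0,"az":0},{"x":0,"y":0,"z":0,"ax":0,"ay":0,"az":0},{"x":0,"y":0,"z":0,"ax":0,"ay":0,"az":0},{"x":0,"y":0,"z":0,"ax":0,"ay":0,"az":0},{"x":0,"y":0,"z":0,"ax":0,"ay":0,"az":0},{"x":0,"y":0,"z":0,"ax":0,"ay":0,"az":0}]' -1
python3 - <<'E'
from h import *
im=cv2.imread("pics/w2.png"); K=np.array([[409.76436534610195, 0.0, 320.87895213226665], [0.0, 409.76436534610195, 238.54852592748037], [0,0,1]])
c=(K,np.array([395.5,179.3,399.6]),np.array([[-0.135, 0.943, 0.303], [0.991, 0.128, 0.042], [0.0, 0.306, -0.952]]))
print("beaker",ray(c,280+456/3,75+437/3,65).round(1))
E
```

```text
clock: 3.4
position: [483.6, 186.1, 30.8]
ee_rot: [-0.074, 0.997, -0.001, -0.002]
contact_force: [-0.5, 0.3, -0.8]
gripper_width: 42.8
grasp_force: 0.0
clock: 4.2
position: [484.9, 187.1, 33.8]
ee_rot: [-0.074, 0.997, 0.0, 0.001]
contact_force: [-1.5, -0.5, 5.2]
gripper_width: 13.3
grasp_force: 60.2
beaker [473.6 285.1  65. ]
```

Gripped at 13.3 mm. I'm lifting and moving so the wrist camera is over the tap, with the key off to the side.

```bash
python3 -m handwheel '[{"x":0,"y":0,"z":0.12,"ax":0,"ay":0,"az":0},{"x":0,"y":0,"z":0.2,"ax":0,"ay":0,"az":0},{"x":0,"y":0,"z":0.24,"ax":0,"ay":0,"az":0},{"x":0.03,"y":-0.06,"z":0.2,"ax":0,"ay":0,"az":0},{"x":0.08,"y":-0.2,"z":0.1,"ax":0,"ay":0,"az":0},{"x":0.08,"y":-0.24,"z":0.1,"ax":0,"ay":0,"az":0},{"x":0.08,"y":-0.24,"z":0,"ax":0,"ay":0,"az":0},{"x":0.08,"y":-0.22,"z":0,"ax":0,"ay":0,"az":0}]'
python3 -m handwheel '[{"x":0,"y":0,"z":0,"ax":0,"ay":0,"az":0},{"x":0,"y":0,"z":0,"ax":0,"ay":0,"az":0},{"x":0,"y":0,"z":0,"ax":0,"ay":0,"az":0},{"x":0,"y":0,"z":0,"ax":0,"ay":0,"az":0},{"x":0,"y":0,"z":0,"ax":0,"ay":0,"az":0},{"x":0,"y":0,"z":0,"ax":0,"ay":0,"az":0},{"x":0,"y":0,"z":0,"ax":0,"ay":0,"az":0},{"x":0,"y":0,"z":0,"ax":0,"ay":0,"az":0}]'
python3 - <<'E'
from h import *
im,c=snap("wrist","w3"); np.savez("c3.npz",K=c[0],p=c[1],M=c[2]); print(c[1].round(1),c[2].round(3).tolist()); s=arm.read_state(); print(s["position"],s["joints"].round(2))
print(proj(c,(502,-73,136)))
E
```

```text
clock: 5.0
position: [553.3, -2.4, 223.9]
ee_rot: [-0.074, 0.997, 0.0, 0.001]
contact_force: [1.0, 0.6, -0.6]
gripper_width: 13.6
grasp_force: 59.2
clock: 5.8
position: [553.0, -0.4, 223.3]
ee_rot: [-0.074, 0.997, 0.0, 0.0]
contact_force: [-0.2, -0.4, -0.9]
gripper_width: 13.4
grasp_force: 59.3
[476.  -12.4 366. ] [[-0.149, 0.941, 0.303], [0.989, 0.141, 0.046], [0.0, 0.306, -0.952]]
[ 5.53019148e+02 -5.02247782e-01  2.23343624e+02] [ 0.29  0.27 -0.18 -0.   -1.12 -1.71]
[203.97230718 138.87892579]
```

View pics/w3.png

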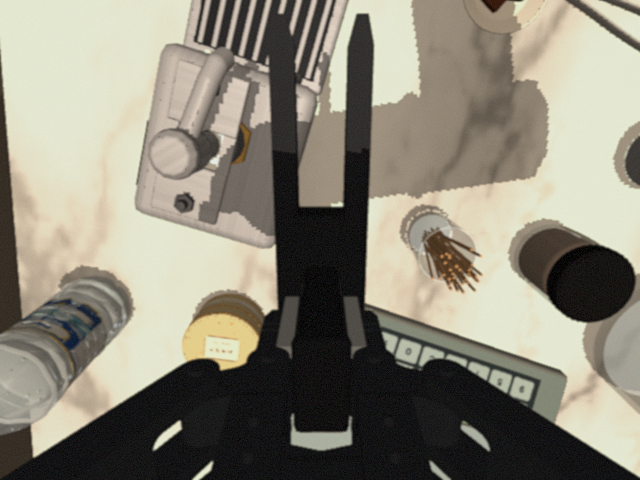

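The picture shows the head top near (174,154), the rear stud at (184,203), the bridge plate's near long edge from about (245,75) to (213,222), and the nozzle tip near (214,55). I'll take a larger crop for exact pixels.

Run:
```python
from h import *
im=cv2.imread("pics/w3.png"); cv2.imwrite("pics/w3c.png",cv2.resize(im[40:235,130:290],None,fx=3,fy=3,interpolation=cv2.INTER_CUBIC))
d=np.load("c3.npz"); c=(d["K"],d["p"],d["M"])
print("head",ray(c,174,154,171).round(1),"stud",ray(c,184,203,136).round(1),"pick rim",ray(c,438,240,75).round(1),ray(c,430,222,0).round(1))
# key tips in hand
for u,v in [(280,14),(359,14)]: print(ray(c,u,v,223.3-33+18).round(1))
```

```text
head [507.  -77.2 171. ] stud [539.6 -82.1 136. ] pick rim [556.6  88.3  75. ] [561.4 102.8   0. ]
[448.  -30.7 208.3]
[444.   -3.9 208.3]
```

View pics/w3c.png

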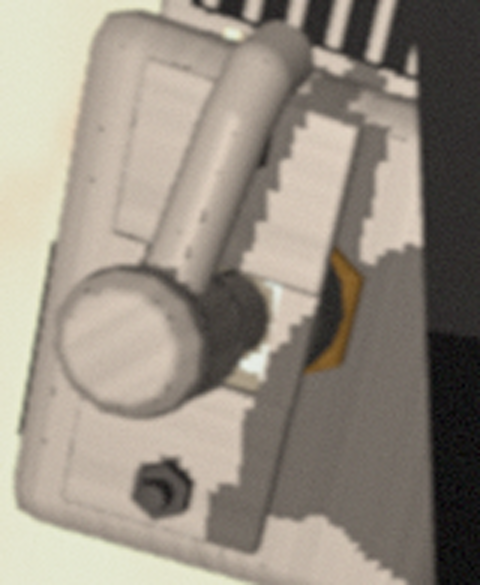

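Run:
```python
from h import *
d=np.load("c3.npz"); c=(d["K"],d["p"],d["M"])
f=lambda x,y,z: ray(c,130+x/3,40+y/3,z)[:2]
for z in (121,124,127):
    rr,fr,rl,fl=[f(*q,z) for q in [(255,550),(358,125),(62,498),(145,60)]]
    print(z,"C",(sum([rr,fr,rl,fl])/4).round(1),"len",[np.linalg.norm(a).round(1) for a in (rr-fr,rl-fl,rr-rl,fr-fl)],"yaw",[np.degrees(np.arctan2(a[1],a[0])).round(1) for a in (rr-fr,rl-fl)],[np.degrees(np.arctan2(-a[0],a[1])).round(1) for a in (rr-rl,fr-fl)])
print("stud",f(157,493,136).round(1),"head",f(131,341,171).round(1),"nozzle tip top", f(283,50,161).round(1))
```

```text
121 C [508.6 -80.3] len [np.float64(86.1), np.float64(86.3), np.float64(40.1), np.float64(40.1)] yaw [np.float64(-8.8), np.float64(-8.8)] [np.float64(-7.4), np.float64(-7.6)]
124 C [508.2 -79.4] len [np.float64(85.1), np.float64(85.2), np.float64(39.6), np.float64(39.6)] yaw [np.float64(-8.8), np.float64(-8.8)] [np.float64(-7.4), np.float64(-7.6)]
127 C [507.8 -78.6] len [np.float64(84.0), np.float64(84.2), np.float64(39.1), np.float64(39.1)] yaw [np.float64(-8.8), np.float64(-8.8)] [np.float64(-7.4), np.float64(-7.6)]
stud [540.5 -83. ] head [506.9 -77.4] nozzle tip top [460.9 -59.4]
```

The bridge centre is at about (507.5,-79) with yaw -8.4°. The nozzle points at 158.6°, and the hand-held key tip matches prediction. I'm turning the key to 261.6° and descending beside the bridge.

```bash
python3 -m handwheel '[{"x":-0.016,"y":0.034,"z":0,"ax":0,"ay":0,"az":0.095},{"x":-0.016,"y":0.034,"z":0,"ax":0,"ay":0,"az":0.095},{"x":-0.016,"y":0.034,"z":0,"ax":0,"ay":0,"az":0.095},{"x":-0.016,"y":0.034,"z":0,"ax":0,"ay":0,"az":0.095},{"x":-0.016,"y":0.034,"z":0,"ax":0,"ay":0,"az":0.095},{"x":-0.016,"y":0.034,"z":0,"ax":0,"ay":0,"az":0.095},{"x":-0.016,"y":0.034,"z":0,"ax":0,"ay":0,"az":0.095},{"x":-0.016,"y":0.034,"z":0,"ax":0,"ay":0,"az":0.095}]'
python3 -m handwheel '[{"x":0,"y":0,"z":0,"ax":0,"ay":0,"az":0.052},{"x":0,"y":0,"z":0,"ax":0,"ay":0,"az":0},{"x":0,"y":0,"z":-0.03,"ax":0,"ay":0,"az":0},{"x":0,"y":0,"z":-0.06,"ax":0,"ay":0,"az":0},{"x":0,"y":0,"z":-0.06,"ax":0,"ay":0,"az":0},{"x":0,"y":0,"z":-0.05,"ax":0,"ay":0,"az":0},{"x":0,"y":0,"z":0,"ax":0,"ay":0,"az":0},{"x":0,"y":0,"z":0,"ax":0,"ay":0,"az":0}]'
cat > st.py <<'E'
from h import *
A=np.array([507.4,-78.5]); th=np.radians(-8.4); ty=np.array([-np.sin(th),np.cos(th)]); tx=np.array([np.cos(th),np.sin(th)])
def st():
    s=arm.read_state(); M=R.from_quat(s["ee_rot"]).as_matrix(); p=s["position"]; F=s["contact_force"]
    q=p[:2]+19*(-M[:2,2])-A
    print("t %.2f pos %s yaw %.2f tilt %s d %.1f lat %.1f keytop %.1f F xyz(tap) %.1f %.1f %.1f w %.1f g %.0f"%(s["clock"],p.round(1),np.degrees(np.arctan2(M[1,0],M[0,0])),M[:2,2].round(4),q@ty,q@tx,p[2]-15.8,F[:2]@tx,F[:2]@ty,F[2],s["gripper_width"],s["grasp_force"]), "T",s["wrist_torque"].round(2))
if __name__=="__main__": st()
E
python3 st.py
```

```text
clock: 6.65
position: [527.3, 53.9, 223.3]
ee_rot: [-0.624, 0.781, -0.0, 0.0]
contact_force: [-0.2, 0.1, -0.6]
gripper_width: 13.4
grasp_force: 59.3
clock: 7.45
position: [527.5, 53.6, 182.9]
ee_rot: [-0.653, 0.757, -0.0, -0.0]
contact_force: [-0.4, 0.5, -0.6]
gripper_width: 13.4
grasp_force: 59.3
t 7.45 pos [527.5  53.6 182.9] yaw -98.45 tilt [-0.0007 -0.0006] d 133.6 lat 0.6 keytop 167.1 F xyz(tap) -0.5 0.4 -0.6 w 13.4 g 59 T [ 0.04 -0.    0.02]
```

```bash
python3 -m handwheel '[{"x":-0.005,"y":0,"z":-0.05,"ax":0,"ay":0,"az":0},{"x":0,"y":0,"z":-0.06,"ax":0,"ay":0,"az":0},{"x":0,"y":0,"z":-0.06,"ax":0,"ay":0,"az":0},{"x":0,"y":0,"z":-0.05,"ax":0,"ay":0,"az":0},{"x":0,"y":0,"z":-0.03,"ax":0,"ay":0,"az":0},{"x":0,"y":0,"z":-0.011,"ax":0,"ay":0,"az":0},{"x":0,"y":0,"z":0,"ax":0,"ay":0,"az":0},{"x":0,"y":0,"z":0,"ax":0,"ay":0,"az":0}]'; python3 st.py
python3 - <<'E'
from h import *
im,c=snap("scene","s1"); print(proj(c,(507,-78,116)))
x=im[250:370,350:490,::-1]; a=cv2.resize(x,None,fx=4,fy=4,interpolation=cv2.INTER_CUBIC); cv2.imwrite("pics/s1c.png",a)
im,c=snap("wrist","w4")
E
```

```text
clock: 8.25
position: [526.8, 53.8, 131.5]
ee_rot: [-0.653, 0.757, -0.0, 0.0]
contact_force: [-0.4, -0.1, -1.3]
gripper_width: 13.6
grasp_force: 59.3
t 8.25 pos [526.8  53.8 131.5] yaw -98.44 tilt [0.0008 0.0002] d 133.7 lat -0.1 keytop 115.7 F xyz(tap) -0.4 -0.2 -1.3 w 13.6 g 59 T [-0.03 -0.    0.01]
[403.60027647 294.57364982]
```

View pics/s1c.png

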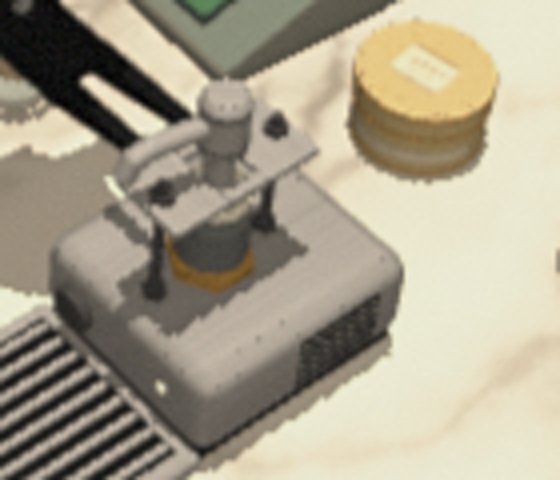

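The crop shows the tines at (135,120) and (180,105) heading level for the gap under the bridge plate, either side of the tube. I'll drop about 1 mm, then ease in 10 mm.

```bash
python3 -m handwheel '[{"x":0,"y":0,"z":-0.005,"ax":0,"ay":0,"az":0},{"x":0,"y":0,"z":0,"ax":0,"ay":0,"az":0},{"x":-0.0015,"y":-0.01,"z":0,"ax":0,"ay":0,"az":0},{"x":-0.0015,"y":-0.01,"z":0,"ax":0,"ay":0,"az":0},{"x":-0.0015,"y":-0.01,"z":0,"ax":0,"ay":0,"az":0},{"x":-0.0015,"y":-0.01,"z":0,"ax":0,"ay":0,"az":0},{"x":-0.0015,"y":-0.01,"z":0,"ax":0,"ay":0,"az":0},{"x":0,"y":0,"z":0,"ax":0,"ay":0,"az":0}]'; python3 st.py
```

```text
clock: 9.15
position: [524.9, 43.4, 130.1]
ee_rot: [-0.653, 0.757, 0.0, -0.0]
contact_force: [-0.2, 0.5, -1.9]
gripper_width: 13.0
grasp_force: 59.3
t 9.15 pos [524.9  43.4 130.1] yaw -98.47 tilt [-0. -0.] d 123.1 lat -0.5 keytop 114.3 F xyz(tap) -0.2 0.5 -1.9 w 13.0 g 59 T [ 0.02 -0.03 -0.01]
```

```bash
python3 -m handwheel '[{"x":-0.001,"y":-0.01,"z":0,"ax":0,"ay":0,"az":0},{"x":0,"y":0,"z":0.004,"ax":0,"ay":0,"az":0},{"x":0,"y":0,"z":0.003,"ax":0,"ay":0,"az":0},{"x":0,"y":0,"z":0.003,"ax":0,"ay":0,"az":0},{"x":0,"y":0,"z":0,"ax":0,"ay":0,"az":0},{"x":0,"y":0,"z":0,"ax":0,"ay":0,"az":0},{"x":0,"y":0,"z":0,"ax":0,"ay":0,"az":0},{"x":0,"y":0,"z":0,"ax":0,"ay":0,"az":0}]'; python3 st.py
```

```text
clock: 9.95
position: [524.7, 41.7, 132.1]
ee_rot: [-0.653, 0.757, 0.0, -0.0]
contact_force: [0.2, -0.6, -0.6]
gripper_width: 13.1
grasp_force: 59.3
t 9.95 pos [524.7  41.7 132.1] yaw -98.45 tilt [-0. -0.] d 121.4 lat -0.4 keytop 116.3 F xyz(tap) 0.2 -0.5 -0.6 w 13.1 g 59 T [-0.04 -0.03  0.03]
```

```bash
for i in 1 2; do python3 -m handwheel '[{"x":0,"y":0,"z":0.003,"ax":0,"ay":0,"az":0},{"x":0,"y":0,"z":0,"ax":0,"ay":0,"az":0},{"x":0,"y":0,"z":0.003,"ax":0,"ay":0,"az":0},{"x":0,"y":0,"z":0,"ax":0,"ay":0,"az":0},{"x":0,"y":0,"z":0,"ax":0,"ay":0,"az":0},{"x":0,"y":0,"z":0,"ax":0,"ay":0,"az":0},{"x":0,"y":0,"z":0,"ax":0,"ay":0,"az":0},{"x":0,"y":0,"z":0,"ax":0,"ay":0,"az":0}]' >/dev/null; python3 st.py; done
```

```text
t 10.75 pos [524.7  41.7 133.3] yaw -98.45 tilt [ 0. -0.] d 121.4 lat -0.4 keytop 117.5 F xyz(tap) 0.5 0.1 -1.3 w 13.5 g 59 T [ 0.01 -0.01  0.02]
t 11.55 pos [524.7  41.7 134.5] yaw -98.45 tilt [-0.0001 -0.    ] d 121.4 lat -0.4 keytop 118.7 F xyz(tap) -0.6 0.1 -0.7 w 13.3 g 59 T [ 0.01  0.06 -0.02]
```

```bash
for i in 1 2 ; do python3 -m handwheel '[{"x":0,"y":0,"z":0.003,"ax":0,"ay":0,"az":0},{"x":0,"y":0,"z":0,"ax":0,"ay":0,"az":0},{"x":0,"y":0,"z":0.003,"ax":0,"ay":0,"az":0},{"x":0,"y":0,"z":0,"ax":0,"ay":0,"az":0},{"x":0,"y":0,"z":0,"ax":0,"ay":0,"az":0},{"x":0,"y":0,"z":0,"ax":0,"ay":0,"az":0},{"x":0,"y":0,"z":0,"ax":0,"ay":0,"az":0},{"x":0,"y":0,"z":0,"ax":0,"ay":0,"az":0}]' >/dev/null; python3 st.py; done
```

```text
t 12.35 pos [524.7  41.7 135.7] yaw -98.45 tilt [-0. -0.] d 121.4 lat -0.4 keytop 119.9 F xyz(tap) 0.2 0.4 -1.5 w 13.2 g 59 T [0.02 0.   0.02]
t 13.15 pos [524.6  41.6 136.6] yaw -98.46 tilt [-0.0005 -0.    ] d 121.3 lat -0.6 keytop 120.8 F xyz(tap) 1.6 -1.3 -5.0 w 13.3 g 59 T [ 0.05 -0.29  0.08]
```

I feel the bridge at a key-top height of about 120.6. I'll ease down 0.5 mm and slide in to d≈92.

```bash
python3 -m handwheel '[{"x":0.002,"y":0,"z":-0.003,"ax":0,"ay":0,"az":0},{"x":0,"y":0,"z":0,"ax":0,"ay":0,"az":0},{"x":-0.003,"y":-0.02,"z":0,"ax":0,"ay":0,"az":0},{"x":-0.003,"y":-0.02,"z":0,"ax":0,"ay":0,"az":0},{"x":-0.003,"y":-0.02,"z":0,"ax":0,"ay":0,"az":0},{"x":-0.003,"y":-0.02,"z":0,"ax":0,"ay":0,"az":0},{"x":0,"y":0,"z":0,"ax":0,"ay":0,"az":0},{"x":0,"y":0,"z":0,"ax":0,"ay":0,"az":0}]' >/dev/null; python3 st.py;  python3 -m handwheel '[{"x":-0.003,"y":-0.02,"z":0,"ax":0,"ay":0,"az":0},{"x":0,"y":0,"z":0,"ax":0,"ay":0,"az":0},{"x":-0.003,"y":-0.02,"z":0,"ax":0,"ay":0,"az":0},{"x":0,"y":0,"z":0,"ax":0,"ay":0,"az":0},{"x":-0.003,"y":-0.02,"z":0,"ax":0,"ay":0,"az":0},{"x":0,"y":0,"z":0,"ax":0,"ay":0,"az":0},{"x":0,"y":0,"z":0,"ax":0,"ay":0,"az":0},{"x":0,"y":0,"z":0,"ax":0,"ay":0,"az":0}]' >/dev/null; python3 st.py
```

```text
t 13.95 pos [522.6  25.2 136.3] yaw -98.47 tilt [-0.0005 -0.0005] d 104.8 lat -0.1 keytop 120.5 F xyz(tap) 0.1 -0.8 -2.2 w 13.4 g 59 T [-0.11  0.03 -0.01]
t 14.75 pos [520.8  13.5 136.3] yaw -98.45 tilt [-0.0003 -0.0002] d 93.0 lat -0.2 keytop 120.5 F xyz(tap) 0.6 -0.3 -2.6 w 13.5 g 59 T [-0.1   0.02  0.01]
```

```bash
for i in 1 2 3; do python3 -m handwheel '[{"x":-0.0015,"y":-0.01,"z":0,"ax":0,"ay":0,"az":0},{"x":0,"y":0,"z":0,"ax":0,"ay":0,"az":0},{"x":-0.0015,"y":-0.01,"z":0,"ax":0,"ay":0,"az":0},{"x":0,"y":0,"z":0,"ax":0,"ay":0,"az":0},{"x":0,"y":0,"z":0,"ax":0,"ay":0,"az":0},{"x":0,"y":0,"z":0,"ax":0,"ay":0,"az":0},{"x":0,"y":0,"z":0,"ax":0,"ay":0,"az":0},{"x":0,"y":0,"z":0,"ax":0,"ay":0,"az":0}]' >/dev/null; python3 st.py; done
```

```text
t 15.55 pos [520.3   9.6 136.3] yaw -98.45 tilt [-0.0001 -0.0001] d 89.1 lat -0.1 keytop 120.5 F xyz(tap) 0.2 -0.4 -2.4 w 13.2 g 59 T [-0.   -0.03 -0.01]
t 16.35 pos [519.7   5.6 136.3] yaw -98.45 tilt [-0.0002 -0.0001] d 85.0 lat -0.1 keytop 120.5 F xyz(tap) -0.1 -1.0 -1.3 w 13.4 g 59 T [ 0.01  0.04 -0.03]
t 17.15 pos [519.3   1.8 136.3] yaw -98.44 tilt [0.0005 0.0001] d 81.2 lat 0.1 keytop 120.5 F xyz(tap) 1.1 0.4 -1.6 w 13.4 g 59 T [ 0.41 -0.29  0.08]
```

```bash
for i in 1 2 3; do python3 -m handwheel '[{"x":-0.0008,"y":-0.005,"z":0,"ax":0,"ay":0,"az":0},{"x":0,"y":0,"z":0,"ax":0,"ay":0,"az":0},{"x":-0.0007,"y":-0.005,"z":0,"ax":0,"ay":0,"az":0},{"x":0,"y":0,"z":0,"ax":0,"ay":0,"az":0},{"x":0,"y":0,"z":0,"ax":0,"ay":0,"az":0},{"x":0,"y":0,"z":0,"ax":0,"ay":0,"az":0},{"x":0,"y":0,"z":0,"ax":0,"ay":0,"az":0},{"x":0,"y":0,"z":0,"ax":0,"ay":0,"az":0}]' >/dev/null; python3 st.py; done
```

```text
t 17.95 pos [ 5.190e+02 -2.000e-01  1.364e+02] yaw -98.44 tilt [0.0004 0.0001] d 79.1 lat 0.1 keytop 120.6 F xyz(tap) 0.3 2.6 -1.4 w 13.5 g 59 T [ 1.13 -0.26  0.01]
t 18.75 pos [518.5  -2.5 136.3] yaw -98.45 tilt [-0.0001 -0.0002] d 76.9 lat -0.1 keytop 120.5 F xyz(tap) 1.3 2.2 -1.3 w 13.2 g 59 T [ 0.61 -0.35  0.1 ]
t 19.55 pos [518.3  -4.3 136.3] yaw -98.45 tilt [ 0. -0.] d 75.0 lat -0.1 keytop 120.5 F xyz(tap) -0.3 2.8 -0.1 w 13.5 g 59 T [ 0.9  -0.28  0.05]
```

```bash
for i in 1 2 3; do python3 -m handwheel '[{"x":-0.0008,"y":-0.005,"z":0,"ax":0,"ay":0,"az":0},{"x":0,"y":0,"z":0,"ax":0,"ay":0,"az":0},{"x":-0.0004,"y":-0.0025,"z":0,"ax":0,"ay":0,"az":0},{"x":0,"y":0,"z":0,"ax":0,"ay":0,"az":0},{"x":0,"y":0,"z":0,"ax":0,"ay":0,"az":0},{"x":0,"y":0,"z":0,"ax":0,"ay":0,"az":0},{"x":0,"y":0,"z":0,"ax":0,"ay":0,"az":0},{"x":0,"y":0,"z":0,"ax":0,"ay":0,"az":0}]' >/dev/null; python3 st.py; done
```

```text
t 20.35 pos [518.   -5.8 136.3] yaw -98.45 tilt [ 0.0001 -0.    ] d 73.5 lat -0.1 keytop 120.5 F xyz(tap) 0.3 3.3 0.7 w 13.3 g 59 T [ 0.95 -0.29  0.03]
t 21.15 pos [517.8  -7.4 136.3] yaw -98.45 tilt [ 0.     -0.0001] d 71.9 lat -0.1 keytop 120.5 F xyz(tap) -0.0 3.1 0.6 w 13.1 g 59 T [ 0.93 -0.28  0.02]
t 21.95 pos [517.6  -8.8 136.3] yaw -98.45 tilt [ 0. -0.] d 70.4 lat -0.1 keytop 120.5 F xyz(tap) -0.0 3.7 0.8 w 13.7 g 59 T [ 1.05 -0.31  0.1 ]
```

```bash
for i in 1 2 3; do python3 -m handwheel '[{"x":-0.0008,"y":-0.005,"z":0,"ax":0,"ay":0,"az":0},{"x":0,"y":0,"z":0,"ax":0,"ay":0,"az":0},{"x":0,"y":0,"z":0,"ax":0,"ay":0,"az":0},{"x":0,"y":0,"z":0,"ax":0,"ay":0,"az":0},{"x":0,"y":0,"z":0,"ax":0,"ay":0,"az":0},{"x":0,"y":0,"z":0,"ax":0,"ay":0,"az":0},{"x":0,"y":0,"z":0,"ax":0,"ay":0,"az":0},{"x":0,"y":0,"z":0,"ax":0,"ay":0,"az":0}]' >/dev/null; python3 st.py; done
```

```text
t 22.75 pos [517.4  -9.9 136.3] yaw -98.45 tilt [-0.     -0.0002] d 69.3 lat -0.2 keytop 120.5 F xyz(tap) 0.9 3.5 1.2 w 13.9 g 60 T [ 0.79 -0.33  0.02]
t 23.55 pos [517.2 -10.8 136.3] yaw -98.45 tilt [0. 0.] d 68.4 lat -0.2 keytop 120.5 F xyz(tap) 0.1 3.9 0.2 w 13.4 g 60 T [ 0.98 -0.41  0.05]
t 24.35 pos [517.1 -11.9 136.3] yaw -98.45 tilt [ 0.     -0.0001] d 67.3 lat -0.2 keytop 120.5 F xyz(tap) 1.0 3.6 0.9 w 13.5 g 60 T [ 0.96 -0.4   0.04]
```

```bash
for i in 1 2 3; do python3 -m handwheel '[{"x":-0.0004,"y":-0.003,"z":0,"ax":0,"ay":0,"az":0},{"x":0,"y":0,"z":0,"ax":0,"ay":0,"az":0},{"x":-0.0004,"y":-0.003,"z":0,"ax":0,"ay":0,"az":0},{"x":0,"y":0,"z":0,"ax":0,"ay":0,"az":0},{"x":0,"y":0,"z":0,"ax":0,"ay":0,"az":0},{"x":0,"y":0,"z":0,"ax":0,"ay":0,"az":0},{"x":0,"y":0,"z":0,"ax":0,"ay":0,"az":0},{"x":0,"y":0,"z":0,"ax":0,"ay":0,"az":0}]' >/dev/null; python3 st.py; done
```

```text
t 25.15 pos [516.9 -13.  136.3] yaw -98.45 tilt [ 0. -0.] d 66.2 lat -0.2 keytop 120.5 F xyz(tap) 0.2 3.5 2.0 w 13.5 g 60 T [ 1.15 -0.32  0.05]
t 25.95 pos [516.7 -14.3 136.3] yaw -98.45 tilt [-0.     -0.0001] d 64.9 lat -0.2 keytop 120.5 F xyz(tap) 0.4 3.5 0.8 w 13.0 g 60 T [ 1.05 -0.34  0.05]
t 26.75 pos [516.6 -15.4 136.3] yaw -98.45 tilt [ 0.0001 -0.0001] d 63.7 lat -0.1 keytop 120.5 F xyz(tap) 0.8 4.2 1.1 w 13.2 g 60 T [ 1.16 -0.37  0.08]
```

```bash
for i in 1 2 3; do python3 -m handwheel '[{"x":-0.0004,"y":-0.003,"z":0,"ax":0,"ay":0,"az":0},{"x":0,"y":0,"z":0,"ax":0,"ay":0,"az":0},{"x":-0.0004,"y":-0.003,"z":0,"ax":0,"ay":0,"az":0},{"x":0,"y":0,"z":0,"ax":0,"ay":0,"az":0},{"x":0,"y":0,"z":0,"ax":0,"ay":0,"az":0},{"x":0,"y":0,"z":0,"ax":0,"ay":0,"az":0},{"x":0,"y":0,"z":0,"ax":0,"ay":0,"az":0},{"x":0,"y":0,"z":0,"ax":0,"ay":0,"az":0}]' >/dev/null; python3 st.py; done
```

```text
t 27.55 pos [516.4 -16.7 136.3] yaw -98.45 tilt [-0.     -0.0001] d 62.5 lat -0.1 keytop 120.5 F xyz(tap) 0.9 3.9 2.3 w 13.3 g 60 T [ 1.13 -0.41  0.05]
t 28.35 pos [516.2 -17.8 136.3] yaw -98.45 tilt [-0. -0.] d 61.3 lat -0.1 keytop 120.5 F xyz(tap) 1.2 4.3 1.9 w 13.5 g 60 T [ 1.23 -0.36  0.  ]
t 29.15 pos [516.1 -19.1 136.3] yaw -98.45 tilt [ 0.     -0.0001] d 60.1 lat -0.1 keytop 120.5 F xyz(tap) -0.2 4.4 3.1 w 13.2 g 60 T [ 1.26 -0.38  0.06]
```

```bash
for i in 1 2; do python3 -m handwheel '[{"x":-0.0004,"y":-0.003,"z":0,"ax":0,"ay":0,"az":0},{"x":0,"y":0,"z":0,"ax":0,"ay":0,"az":0},{"x":-0.0004,"y":-0.003,"z":0,"ax":0,"ay":0,"az":0},{"x":0,"y":0,"z":0,"ax":0,"ay":0,"az":0},{"x":0,"y":0,"z":0,"ax":0,"ay":0,"az":0},{"x":0,"y":0,"z":0,"ax":0,"ay":0,"az":0},{"x":0,"y":0,"z":0,"ax":0,"ay":0,"az":0},{"x":0,"y":0,"z":0,"ax":0,"ay":0,"az":0}]' >/dev/null; python3 st.py; done
```

```text
t 29.95 pos [516.1 -19.8 136.4] yaw -98.45 tilt [0.0005 0.0007] d 59.3 lat 0.0 keytop 120.6 F xyz(tap) 0.0 6.2 3.8 w 13.4 g 60 T [ 1.73 -0.28  0.06]
t 30.75 pos [516.1 -20.3 136.5] yaw -98.46 tilt [0.0011 0.0017] d 58.8 lat 0.1 keytop 120.7 F xyz(tap) -0.5 8.6 3.1 w 13.9 g 60 T [ 2.48 -0.15 -0.06]
```

```bash
for i in 1; do python3 -m handwheel '[{"x":-0.0004,"y":-0.003,"z":0,"ax":0,"ay":0,"az":0},{"x":0,"y":0,"z":0,"ax":0,"ay":0,"az":0},{"x":0,"y":0,"z":0,"ax":0,"ay":0,"az":0},{"x":0,"y":0,"z":0,"ax":0,"ay":0,"az":0},{"x":0,"y":0,"z":0,"ax":0,"ay":0,"az":0},{"x":0,"y":0,"z":0,"ax":0,"ay":0,"az":0},{"x":0,"y":0,"z":0,"ax":0,"ay":0,"az":0},{"x":0,"y":0,"z":0,"ax":0,"ay":0,"az":0}]' >/dev/null; python3 st.py; done
```

```text
t 31.55 pos [516.1 -20.6 136.5] yaw -98.46 tilt [0.0014 0.0022] d 58.5 lat 0.2 keytop 120.7 F xyz(tap) -0.6 10.1 3.8 w 13.2 g 60 T [ 2.92 -0.12 -0.03]
```

Firm at 10 N with d=58.5, and the ring is hard down. I'm releasing the key and rising.

```bash
python3 -m handwheel '[{"x":0,"y":0,"z":0,"ax":0,"ay":0,"az":0},{"x":0,"y":0,"z":0,"ax":0,"ay":0,"az":0},{"x":0,"y":0,"z":0,"ax":0,"ay":0,"az":0},{"x":0,"y":0,"z":0,"ax":0,"ay":0,"az":0},{"x":0,"y":0,"z":0,"ax":0,"ay":0,"az":0},{"x":0,"y":0,"z":0.04,"ax":0,"ay":0,"az":0},{"x":0,"y":0,"z":0.12,"ax":0,"ay":0,"az":0},{"x":0,"y":0,"z":0.2,"ax":0,"ay":0,"az":0}]' -0.25; python3 st.py
```

```text
clock: 32.35
position: [514.0, -22.4, 207.3]
ee_rot: [-0.653, 0.757, 0.002, -0.003]
contact_force: [1.6, 0.2, -0.0]
gripper_width: 31.8
grasp_force: 0.0
t 32.35 pos [514.  -22.4 207.3] yaw -98.47 tilt [-0.0061 -0.0011] d 56.5 lat -1.5 keytop 191.5 F xyz(tap) 1.5 0.4 -0.0 w 31.8 g 0 T [-0.   -0.11  0.04]
```

```bash
python3 -m handwheel '[{"x":-0.005,"y":-0.036,"z":0.02,"ax":0,"ay":0,"az":0.095},{"x":-0.005,"y":-0.036,"z":0,"ax":0,"ay":0,"az":0.095},{"x":-0.005,"y":-0.036,"z":0,"ax":0,"ay":0,"az":0.095},{"x":-0.005,"y":-0.036,"z":0,"ax":0,"ay":0,"az":0.095},{"x":-0.005,"y":-0.036,"z":0,"ax":0,"ay":0,"az":0.095},{"x":-0.005,"y":-0.036,"z":0,"ax":0,"ay":0,"az":0.095},{"x":-0.005,"y":-0.036,"z":0,"ax":0,"ay":0,"az":0.095},{"x":-0.005,"y":-0.036,"z":0,"ax":0,"ay":0,"az":0.095}]' >/dev/null
python3 -m handwheel '[{"x":0,"y":0,"z":0,"ax":0,"ay":0,"az":0.095},{"x":0,"y":0,"z":0,"ax":0,"ay":0,"az":0},{"x":0,"y":0,"z":0,"ax":0,"ay":0,"az":0},{"x":0,"y":0,"z":0,"ax":0,"ay":0,"az":0},{"x":0,"y":0,"z":0,"ax":0,"ay":0,"az":0},{"x":0,"y":0,"z":0,"ax":0,"ay":0,"az":0},{"x":0,"y":0,"z":0,"ax":0,"ay":0,"az":0},{"x":0,"y":0,"z":0,"ax":0,"ay":0,"az":0}]'; python3 st.py
python3 - <<'E'
from h import *
im,c=snap("wrist","w5"); np.savez("c5.npz",K=c[0],p=c[1],M=c[2]); print(c[1].round(1),"head expect",proj(c,(507.2,-78,171)).round(0), "bridge",proj(c,(507.2,-78,126)).round(0))
E
```

```text
clock: 33.95
position: [507.7, -79.6, 212.3]
ee_rot: [0.982, -0.187, -0.0, 0.0]
contact_force: [0.3, 1.5, -0.2]
gripper_width: 32.0
grasp_force: 0.0
t 33.95 pos [507.7 -79.6 212.3] yaw -21.51 tilt [-0.  0.] d -1.0 lat 0.5 keytop 196.5 F xyz(tap) 0.1 1.5 -0.2 w 32.0 g 0 T [-0.01  0.01  0.02]
[ 580.2 -108.6  354.9] head expect [318. 279.] bridge [318. 249.]
```

View pics/w5.png

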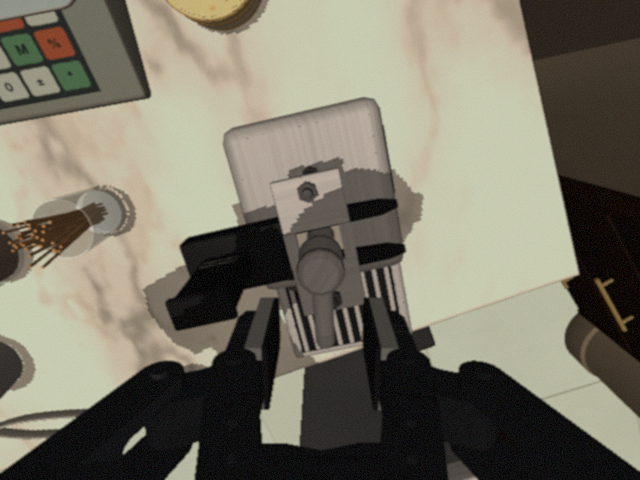

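The picture shows the key straight under the bridge, with its handle at (205,275) and tine tips at (395,208) and (400,250). The head is centred at about (321,270) between the fingers, and the nozzle points down the image.

Run:
```python
from h import *
d=np.load("c5.npz"); c=(d["K"],d["p"],d["M"])
im=cv2.imread("pics/w5.png"); g=cv2.GaussianBlur(cv2.cvtColor(im,cv2.COLOR_BGR2GRAY),(3,3),0)[235:310,285:360]
h=cv2.HoughCircles(cv2.resize(g,None,fx=4,fy=4),cv2.HOUGH_GRADIENT,1,200,param1=80,param2=20,minRadius=80,maxRadius=125); print(h)
P=[h[0][0][0]/4+285,h[0][0][1]/4+235] if h is not None else [321,270]
print(P,ray(c,*P,171).round(1),ray(c,321,270,171).round(1)); print("stud",ray(c,308,190,136).round(1),"corners",ray(c,271,182,125.5).round(1),ray(c,342,168,125.5).round(1))
```

```text
None
[321, 270] [511.  -81.2 171. ] [511.  -81.2 171. ]
stud [543.7 -86.5 136. ] corners [553.8 -67.7 125.5] [ 546.5 -107.7  125.5]
```

The two wrist views differ by a constant camera offset of about 2.5 mm. Averaging it out gives the head at (509.5,-78.8). I'm descending on it.

```bash
python3 -m handwheel '[{"x":0.008,"y":0.003,"z":-0.04,"ax":0,"ay":0,"az":0},{"x":0,"y":0,"z":-0.06,"ax":0,"ay":0,"az":0},{"x":0,"y":0,"z":-0.07,"ax":0,"ay":0,"az":0},{"x":0,"y":0,"z":-0.07,"ax":0,"ay":0,"az":0},{"x":0,"y":0,"z":-0.07,"ax":0,"ay":0,"az":0},{"x":0,"y":0,"z":-0.05,"ax":0,"ay":0,"az":0},{"x":0,"y":0,"z":-0.02,"ax":0,"ay":0,"az":0},{"x":0,"y":0,"z":0,"ax":0,"ay":0,"az":0}]' >/dev/null; python3 st.py
python3 -m handwheel '[{"x":0,"y":0,"z":0,"ax":0,"ay":0,"az":0},{"x":0,"y":0,"z":0,"ax":0,"ay":0,"az":0},{"x":0,"y":0,"z":0,"ax":0,"ay":0,"az":0},{"x":0,"y":0,"z":0,"ax":0,"ay":0,"az":0},{"x":0,"y":0,"z":0,"ax":0,"ay":0,"az":0},{"x":0,"y":0,"z":0,"ax":0,"ay":0,"az":0},{"x":0,"y":0,"z":0,"ax":0,"ay":0,"az":0},{"x":0,"y":0,"z":0,"ax":0,"ay":0,"az":0}]' -1 >/dev/null; python3 st.py
```

```text
t 34.80 pos [509.1 -79.1 135.9] yaw -21.49 tilt [-0.001  -0.0003] d -0.3 lat 1.8 keytop 120.1 F xyz(tap) -0.7 -0.9 0.4 w 32.1 g 0 T [-0.04 -0.05 -0.06]
t 35.60 pos [509.4 -79.2 136.6] yaw -21.49 tilt [ 0.0003 -0.0004] d -0.4 lat 2.1 keytop 120.8 F xyz(tap) 0.4 -2.6 3.3 w 22.3 g 59 T [-0.94  0.33 -0.01]
```

```bash
python3 -m handwheel '[{"x":0,"y":0,"z":0.004,"ax":0,"ay":0,"az":0},{"x":0,"y":0,"z":0.004,"ax":0,"ay":0,"az":0},{"x":0,"y":0,"z":0,"ax":0,"ay":0,"az":0},{"x":0,"y":0,"z":0.004,"ax":0,"ay":0,"az":0},{"x":0,"y":0,"z":0.004,"ax":0,"ay":0,"az":0},{"x":0,"y":0,"z":0,"ax":0,"ay":0,"az":0},{"x":0,"y":0,"z":0,"ax":0,"ay":0,"az":0},{"x":0,"y":0,"z":0,"ax":0,"ay":0,"az":0}]' >/dev/null; python3 st.py
```

```text
t 36.40 pos [509.1 -79.  139.4] yaw -21.50 tilt [-0.0004 -0.    ] d -0.3 lat 1.8 keytop 123.6 F xyz(tap) 0.1 -3.8 -3.6 w 22.2 g 59 T [-1.1  -0.15  0.01]
```

```bash
python3 -m handwheel '[{"x":0,"y":-0.001,"z":0.01,"ax":0,"ay":0,"az":0},{"x":0,"y":0,"z":0.01,"ax":0,"ay":0,"az":0},{"x":0,"y":0,"z":0.01,"ax":0,"ay":0,"az":0},{"x":0,"y":0,"z":0.01,"ax":0,"ay":0,"az":0},{"x":0,"y":0,"z":0.01,"ax":0,"ay":0,"az":0},{"x":0,"y":0,"z":0.01,"ax":0,"ay":0,"az":0},{"x":0,"y":0,"z":0,"ax":0,"ay":0,"az":0},{"x":0,"y":0,"z":0,"ax":0,"ay":0,"az":0}]' >/dev/null; python3 st.py
```

```text
t 37.20 pos [509.5 -79.1 151.8] yaw -21.49 tilt [0.0006 0.0001] d -0.3 lat 2.1 keytop 136.0 F xyz(tap) -0.7 -0.3 0.5 w 22.2 g 59 T [-0.29  0.16  0.  ]
```

```bash
python3 -m handwheel '[{"x":0,"y":0,"z":0.025,"ax":0,"ay":0,"az":0},{"x":0,"y":0,"z":0.03,"ax":0,"ay":0,"az":0},{"x":0,"y":0,"z":0.03,"ax":0,"ay":0,"az":0},{"x":0,"y":0,"z":0.03,"ax":0,"ay":0,"az":0},{"x":0,"y":0,"z":0.03,"ax":0,"ay":0,"az":0},{"x":0,"y":0,"z":0.03,"ax":0,"ay":0,"az":0},{"x":0,"y":0,"z":0.03,"ax":0,"ay":0,"az":0},{"x":0,"y":0,"z":0.03,"ax":0,"ay":0,"az":0}]' >/dev/null; python3 st.py
python3 -m handwheel '[{"x":0,"y":0,"z":0.05,"ax":0,"ay":0,"az":0},{"x":0,"y":0,"z":0.06,"ax":0,"ay":0,"az":0},{"x":0,"y":0,"z":0.06,"ax":0,"ay":0,"az":0},{"x":0,"y":0,"z":0.06,"ax":0,"ay":0,"az":0},{"x":0,"y":0,"z":0.06,"ax":0,"ay":0,"az":0},{"x":0,"y":0,"z":0.06,"ax":0,"ay":0,"az":0},{"x":0,"y":0,"z":0,"ax":0,"ay":0,"az":0},{"x":0,"y":0,"z":0,"ax":0,"ay":0,"az":0}]' >/dev/null; python3 st.py
python3 - <<'E'
from h import *
snap("top","t2"); snap("scene","s2")
im,c=snap("scene","s3"); g=cv2.cvtColor(cv2.imread("pics/s3.png"),cv2.COLOR_BGR2GRAY)
# expected tube foot region
s=arm.read_state()["position"]
print(s.round(1),"foot px",proj(c,(s[0],s[1],s[2]-72)).round(0),"seated head px",proj(c,(509.4,-79,160)).round(0), proj(c,(509.4,-79,171)).round(0))
b=cv2.cvtColor(cv2.imread("pics/s1.png"),cv2.COLOR_BGR2GRAY)
u,v=proj(c,(509.4,-79,155)).round().astype(int); print(b[v-12:v+14:3,u-12:u+13:3]); print(g[v-12:v+14:3,u-12:u+13:3])
E
```

```text
t 38.00 pos [509.3 -79.2 199.1] yaw -21.50 tilt [0.0002 0.0001] d -0.4 lat 2.0 keytop 183.3 F xyz(tap) 0.4 0.5 -2.2 w 22.7 g 59 T [-0.02  0.03  0.01]
t 38.80 pos [509.2 -79.1 268.5] yaw -21.51 tilt [0.0001 0.0004] d -0.4 lat 1.8 keytop 252.7 F xyz(tap) -0.5 0.8 -0.9 w 22.2 g 59 T [-0.03  0.02  0.03]
[508.8 -79.2 267.7] foot px [408. 263.] seated head px [407. 277.] [407. 273.]
[[223 224  79 116 117  87  80 172 224]
 [220 215 229 157 164 155 221 208 219]
 [222 229 153 182 180 181 194 195 217]
 [118 232 143 175 190 172 149 185 223]
 [ 46 147  81 126 142 117 164 155  70]
 [188 179 155 103 101  97 174  73  65]
 [138 112  92 103 106  96 174 183 157]
 [171 120  78  93  88  80 181 179 181]
 [181 155  91  98  97 160 142 182 182]]
[[222 221  80 118 118  87  80 172 224]
 [220 215 228  80  80 176 218 206 218]
 [210 227 227 229 226 221 201 193 215]
 [ 17 171 230 228 226 198 183 181 222]
 [ 19  15 157 229 194 181 176 153  68]
 [ 10  17  79 169 180 178 179  72  63]
 [ 54 102 101  82 104 101 111 140 158]
 [ 99  98  36  14  51 103  97 101 102]
 [100 163 125  30  16  40 101  99  99]]
```

The spout is drawn free: its head is gone from the old spot and the grip holds. I'm carrying it to the beaker at about (474,283), biased slightly toward the nozzle side.

```bash
python3 -m handwheel '[{"x":0,"y":0.05,"z":0.08,"ax":0,"ay":0,"az":0},{"x":-0.016,"y":0.12,"z":0,"ax":0,"ay":0,"az":0},{"x":-0.016,"y":0.16,"z":0,"ax":0,"ay":0,"az":0},{"x":-0.016,"y":0.18,"z":0,"ax":0,"ay":0,"az":0},{"x":-0.016,"y":0.18,"z":0,"ax":0,"ay":0,"az":0},{"x":-0.016,"y":0.18,"z":0,"ax":0,"ay":0,"az":0},{"x":-0.016,"y":0.18,"z":0,"ax":0,"ay":0,"az":0},{"x":-0.016,"y":0.18,"z":0,"ax":0,"ay":0,"az":0}]' >/dev/null
python3 -m handwheel '[{"x":-0.016,"y":0.18,"z":0,"ax":0,"ay":0,"az":0},{"x":-0.016,"y":0.18,"z":0,"ax":0,"ay":0,"az":0},{"x":-0.016,"y":0.14,"z":0,"ax":0,"ay":0,"az":0},{"x":-0.016,"y":0.09,"z":0,"ax":0,"ay":0,"az":0},{"x":-0.016,"y":0,"z":-0.1,"ax":0,"ay":0,"az":0},{"x":0,"y":0,"z":-0.15,"ax":0,"ay":0,"az":0},{"x":0,"y":0,"z":-0.15,"ax":0,"ay":0,"az":0},{"x":0,"y":0,"z":-0.1,"ax":0,"ay":0,"az":0}]' >/dev/null; python3 st.py
python3 - <<'E'
from h import *
# beaker position: refit from first top picture (rim ellipse)
im=cv2.imread("pics/top0.png"); c=cam("top")
g=cv2.resize(cv2.cvtColor(im,cv2.COLOR_BGR2GRAY)[245:282,238:276],None,fx=8,fy=8,interpolation=cv2.INTER_CUBIC)
h=cv2.HoughCircles(cv2.GaussianBlur(g,(9,9),0),cv2.HOUGH_GRADIENT,1,300,param1=60,param2=15,minRadius=85,maxRadius=120)
print(h); 
if h is not None: print(ray(c,h[0,0,0]/8+238,h[0,0,1]/8+245,65).round(1))
E
```

```text
t 40.55 pos [469.8 283.6 181.9] yaw -21.54 tilt [-0.0031 -0.0026] d 352.8 lat -90.0 keytop 166.1 F xyz(tap) -0.3 0.1 -1.1 w 22.6 g 59 T [-0.01 -0.02  0.03]
[[[126.5 140.5  94.5]]]
[469.4 281.8  65. ]
```

```bash
python3 -m handwheel '[{"x":0,"y":0,"z":-0.1,"ax":0,"ay":0,"az":0},{"x":0,"y":0,"z":-0.1,"ax":0,"ay":0,"az":0},{"x":0,"y":0,"z":-0.09,"ax":0,"ay":0,"az":0},{"x":0,"y":0,"z":-0.08,"ax":0,"ay":0,"az":0},{"x":0,"y":0,"z":-0.06,"ax":0,"ay":0,"az":0},{"x":0,"y":0,"z":-0.03,"ax":0,"ay":0,"az":0},{"x":0,"y":0,"z":-0.02,"ax":0,"ay":0,"az":0},{"x":0,"y":0,"z":0,"ax":0,"ay":0,"az":0}]' >/dev/null; python3 st.py
python3 -m handwheel '[{"x":0,"y":0,"z":-0.01,"ax":0,"ay":0,"az":0},{"x":0,"y":0,"z":0,"ax":0,"ay":0,"az":0},{"x":0,"y":0,"z":0,"ax":0,"ay":0,"az":0},{"x":0,"y":0,"z":0,"ax":0,"ay":0,"az":0},{"x":0,"y":0,"z":0,"ax":0,"ay":0,"az":0},{"x":0,"y":0,"z":0,"ax":0,"ay":0,"az":0},{"x":0,"y":0,"z":0,"ax":0,"ay":0,"az":0},{"x":0,"y":0,"z":0,"ax":0,"ay":0,"az":0}]' >/dev/null; python3 st.py
```

```text
t 41.35 pos [470.9 284.8  88.4] yaw -21.50 tilt [-0.0001 -0.0002] d 354.0 lat -89.1 keytop 72.6 F xyz(tap) -0.2 0.6 -1.0 w 22.1 g 59 T [-0.    0.04 -0.03]
t 42.15 pos [470.9 284.8  86.5] yaw -21.50 tilt [0. 0.] d 354.1 lat -89.2 keytop 70.7 F xyz(tap) 1.1 -0.3 -1.0 w 22.2 g 59 T [-0.04 -0.04  0.05]
```

```bash
python3 -m handwheel '[{"x":0,"y":0,"z":-0.01,"ax":0,"ay":0,"az":0},{"x":0,"y":0,"z":-0.01,"ax":0,"ay":0,"az":0},{"x":0,"y":0,"z":-0.01,"ax":0,"ay":0,"az":0},{"x":0,"y":0,"z":-0.005,"ax":0,"ay":0,"az":0},{"x":0,"y":0,"z":-0.005,"ax":0,"ay":0,"az":0},{"x":0,"y":0,"z":0,"ax":0,"ay":0,"az":0},{"x":0,"y":0,"z":0,"ax":0,"ay":0,"az":0},{"x":0,"y":0,"z":0,"ax":0,"ay":0,"az":0}]' >/dev/null; python3 st.py
for i in 1 2; do python3 -m handwheel '[{"x":0,"y":0,"z":-0.005,"ax":0,"ay":0,"az":0},{"x":0,"y":0,"z":0,"ax":0,"ay":0,"az":0},{"x":0,"y":0,"z":0,"ax":0,"ay":0,"az":0},{"x":0,"y":0,"z":0,"ax":0,"ay":0,"az":0},{"x":0,"y":0,"z":0,"ax":0,"ay":0,"az":0},{"x":0,"y":0,"z":0,"ax":0,"ay":0,"az":0},{"x":0,"y":0,"z":0,"ax":0,"ay":0,"az":0},{"x":0,"y":0,"z":0,"ax":0,"ay":0,"az":0}]' >/dev/null; python3 st.py; done
```

```text
t 42.95 pos [470.9 284.8  78.6] yaw -21.50 tilt [0.0001 0.0001] d 354.1 lat -89.2 keytop 62.8 F xyz(tap) -0.0 -0.4 -1.2 w 22.4 g 59 T [-0.02  0.05 -0.06]
t 43.75 pos [470.9 284.8  77.5] yaw -21.50 tilt [ 0. -0.] d 354.1 lat -89.2 keytop 61.7 F xyz(tap) -0.1 0.3 -1.3 w 22.1 g 59 T [-0.02  0.01 -0.04]
t 44.55 pos [471.  284.9  76.6] yaw -21.49 tilt [0.0003 0.0002] d 354.1 lat -89.1 keytop 60.8 F xyz(tap) -0.3 -0.5 0.3 w 22.2 g 59 T [0.05 0.03 0.02]
```

The foot has touched down (Fz went from -1.3 to +0.3). Next I release and rise.

```bash
python3 -m handwheel '[{"x":0,"y":0,"z":-0.002,"ax":0,"ay":0,"az":0},{"x":0,"y":0,"z":0,"ax":0,"ay":0,"az":0},{"x":0,"y":0,"z":0,"ax":0,"ay":0,"az":0},{"x":0,"y":0,"z":0,"ax":0,"ay":0,"az":0},{"x":0,"y":0,"z":0,"ax":0,"ay":0,"az":0},{"x":0,"y":0,"z":0,"ax":0,"ay":0,"az":0},{"x":0,"y":0,"z":0,"ax":0,"ay":0,"az":0},{"x":0,"y":0,"z":0,"ax":0,"ay":0,"az":0}]' 0.2 >/dev/null; python3 st.py
python3 -m handwheel '[{"x":0,"y":0,"z":0.04,"ax":0,"ay":0,"az":0},{"x":0,"y":0,"z":0.08,"ax":0,"ay":0,"az":0},{"x":0,"y":0,"z":0.12,"ax":0,"ay":0,"az":0},{"x":0,"y":0,"z":0.16,"ax":0,"ay":0,"az":0},{"x":0,"y":0,"z":0.16,"ax":0,"ay":0,"az":0},{"x":0,"y":0,"z":0.14,"ax":0,"ay":0,"az":0},{"x":0,"y":0,"z":0,"ax":0,"ay":0,"az":0},{"x":0,"y":0,"z":0,"ax":0,"ay":0,"az":0}]' >/dev/null; python3 st.py
python3 - <<'E'
from h import *
im,c=snap("wrist","w6"); im2,c2=snap("top","t3"); im3,c3=snap("scene","s4")
g=cv2.cvtColor(im,cv2.COLOR_RGB2GRAY)
# spout in beaker: compare where the head should be
print("head px wrist",proj(c,(471,285,111)).round(0),"beaker rim",proj(c,(473,283,65)).round(0))
u,v=proj(c,(471,285,111)).round().astype(int); print(cv2.resize(g[v-90:v+91,u-90:u+91],(20,20),interpolation=cv2.INTER_AREA))
# key handle still: scene diff between s2 and s4 round tap
d=cv2.absdiff(cv2.imread("pics/s3.png"),cv2.imread("pics/s4.png")).max(2); a,b=proj(c3,(517,-20,140)).round().astype(int); print("key region diff",(d[b-15:b+15,a-15:a+15]>40).sum(), a,b)
E
```

```text
t 45.35 pos [470.9 284.8  76.1] yaw -21.50 tilt [-0. -0.] d 354.0 lat -89.2 keytop 60.3 F xyz(tap) -0.7 0.3 0.4 w 50.7 g 0 T [-0.02  0.05 -0.01]
t 46.15 pos [470.9 284.9 217.1] yaw -21.51 tilt [0.0011 0.0018] d 354.1 lat -89.3 keytop 201.3 F xyz(tap) -0.9 0.2 0.1 w 51.4 g 0 T [-0.05  0.01  0.05]
head px wrist [321. 237.] beaker rim [322. 215.]
[[181 171 160 172 195 197 198 200 201 201 201 201 201 201 201 201 201 201
  201 201]
 [187 177 172 162 191 196 198 199 201 186 177 182 195 169 152 163 184 200
  200 200]
 [190 186 183 165 183 195 198 189 139 120 120 116 126 124 124 124 124 145
  185 200]
 [193 190 187 172 173 193 192 157 163 157 104 106 100 123 124 124 124 124
  128 186]
 [194 191 187 182 170 184 125 143 154 110  89  90  78  90 123 124 124 124
  124 134]
 [195 194 191 186 160 128  61 118  90  82  79  89  83  55 110 124 124 124
  124 124]
 [195 195 193 191 168  95  54  84  89  67  63  86  80  53  90 124 124 124
  124 124]
 [194 193 193 194 181  75  56  69  80  59  58  72  66  56  84 124 124 124
  124 124]
 [193 193 192 194 195 104  59  63  61  82  84  65  60  58  96 124 124 124

[... 272 characters left out ...]
191 191 190 192 194 192 166 113  96  88 108 111 103  98  96  94 100
  136 133]
 [191 190 192 191 192 194 195 145 113  88  89  88 102 111 117 121 124 183
  200 200]
 [192 191 191 192 192 195 186  99  83  91  89 103 119 121 120 118 124 163
  147 134]
 [192 192 191 192 193 196 164 112 104  89  86  83  90  90  91  94 129 158
  174 184]
 [171 163 156 146 155 170 129 121 121 113  86 104 116 117 120 130 196 191
  185 178]
 [ 61  41   8   9  10 102 120 121 121 120 116 109 105 108 116 153 180 113
   52  80]
 [ 64  21  12  15  13  86 120 120 119 119 118 112 114 137 168 180 180  99
   23  64]
 [ 54  10  12  15  13  75 120 119 116 123 144 165 179 180 180 180 180  88
   10  55]]
key region diff 0 383 267
```

```bash
python3 -c "
from bench import arm; print(arm.job_done())"
```

```text
the job is handed in; nothing more can be done
None
```

I handed the job in at about 46 s: the key is wedged under the bridge at about 10 N push, and the spout was drawn out and set foot down in the beaker. The last camera checks agreed, but I was out of picture views, so I checked them only by pixel values, and the hand-in call returned no verdict.

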